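Put the gauge case away in the bench drawer

TASK

Draw the wooden gauge case out from under the bench riser by its free end, set it down and let go of it on the bench with its handle clear of the riser. Then take it by its handle, lower it (do not drop it) flat into the empty front bay of the open drawer, and slide the drawer fully shut without slamming it. Leave the jar beside the case where it is.

Things in the scene. Friction and masses are not known exactly. Their poses are not given: they have to be found in the camera images.
- case_center (a point): Centre of the gauge case's body, 22.5 mm above its underside. Loose pale wooden box 200 (its x) x 50 (y) x 45 mm high, about 0.4 kg, upright on the bench, pointing roughly away from the robot. At the start its -x end sticks out 70 to 90 mm from under the riser towards the robot; its middle and handle are under the board. Both ends alike: either way round suits the drawer.
- case_handle (a point): Middle of the case's steel handle, a cross-bar over the middle of the case: 14 mm thick (along the case's x), 44 mm long across it (y), 20 mm high on two small posts. This point is 69 mm above the case's underside, the bar's top 79 mm, the case's top 45 mm. Grip it across its 14 mm thickness. Axes as the case.
- riser_edge (a point): Middle of the riser's front edge, on top of its board (110 mm above the bench; underside 95 mm). Fixed grey board, 160 mm deep (from here to +x) and 300 mm wide (y), on four 15 mm legs near its corners. -x points out to the robot's side. A meter and black boxes up to 60 mm high stand on it, from 70 mm behind this edge.
- drawer (a joint): Opening of the top drawer of the grey drawer unit, in m: 0 is shut, 0.115 to 0.135 at the start, 0.165 at most. It runs along the unit's x with a friction of about 1 N and some damping and stays where it is left.
- bay (a point): Middle of the floor of the empty bay behind the drawer front; moves with the drawer; 78 mm above the bench. The bay is 60 mm (x) by 210 mm (y): the case goes in lengthwise along this y. Its end and back (+x) walls rise 44 mm over this floor. At the front (-x) the drawer front fills 30 to 51 mm from here and rises 90 mm; drawer sides rise 80 mm. -x is the way it opens, +x shuts.
- drawer_handle (a point): Middle of the steel bar handle on the front of the drawer (moves with it): round bar along y, 120 mm long, 35 mm out from the drawer front, 142 mm above the bench, 38 mm below the unit's top. -x points out from the drawer. A hand in front of the bar can push it towards +x.
- unit_top (a point): Middle of the top front edge of the fixed grey drawer unit, 180 mm above the bench. The unit is 272 mm wide (y) and reaches 225 mm back from here (+x); its drawer slides out along -x, towards the robot's side. On its top a low tray, 40 mm high, begins 130 mm behind this edge; in front of that the top is bare.
- jar_center (a point): Middle (half-way up) of an amber jar with a steel cap, 58 mm across and 85 mm tall, loose, standing on the bench beside the case. Not to be disturbed.
There are look-alikes about, which are no part of the job. What is shaped like the part that bears case_center but orange or turquoise is not meant.

How it is judged:
By the outcome, as a careful person would: the job done as asked, in the order asked, and still so for the second after the job is handed in, with the robot touching nothing.
It also fails if it takes over 70 s, if anything falls off the work surface, if the arm or the gripper's body presses on something with over 40 N, if the wrist force passes 120 N, or if a joint passes its speed limit or range.

ROBOT

A 6-joint arm with a two-finger parallel gripper is mounted at the origin on the work surface. World frame = base frame: x ahead of the robot, y to its left, z up, the work surface at z = 0. Lengths are in mm, angles in rad, forces in N, time in s.
With the tool pointing down it reaches from about 275 to 1000 mm from the base axis. Payload 8.4 kg.
Tool frame: the origin (TCP) lies between the finger pads; the fingertips stand 8 mm ahead of it and the grasp point (between the pads) lies 11 mm behind it (tcp_to_tips is the distance from the TCP to the fingertips, in mm); z points along the fingers, y is the line along which they close (so a half turn about z gives the same grasp; the last joint's range is limited). The gripper opens to 85 mm and grips with 20 to 120 N. Pads are 22 mm wide; open, the fingers measure 114 mm over their backs; the gripper's body (76 mm by 85 mm) begins 54 mm behind the grasp point. The pads swing forward as they close: fully open they stand 13 mm farther back than shut.
Start: joints at [-1.216, 0.353, 1.633, -0, 1.155, -0.002], TCP at [218.297, -585.64, 239.281] pointing down, gripper open.
Joint ranges: [-2.63, 2.63], [-0.92, 2.1], [0.06, 2.66], [-1.3, 4.44], [0, 2.69], [-3.02, 3.02]. Speed limits (rad/s): [2.22, 2.22, 2.79, 3.14, 3.14, 3.14].

INTERFACE

Orientations are given as [roll, pitch, yaw] about the fixed x, y, z axes, in that order (R = Rz(yaw) Ry(pitch) Rx(roll)).
In Python, from rig import * gives the robot as it stands.
- The arm moves only by the tool step_arm, never from a script. Its argument "motion" is a list of rows, each an object with "claw": the finger opening in mm, from 0 to 85.4; "delta_pos": the shift along the tool's x, y, z in mm, a list of three; "turn": the turn about the tool's z in rad. In form: [{"claw": claw, "delta_pos": [dx, dy, dz], "turn": turn}, ...]. A call has 1 to 8 rows; each row shifts and turns the commanded pose from where the row before left it, along the tool's axes as they then stand; what a row does not reach is not made up. A row lasts 1/12 s, in which the tool goes at most 41.7 mm and 7.16 degrees, less where a joint would pass 70% of its speed; a pose out of reach is approached as far as the arm can. A call is refused whole if a number of a shift passes 41.7 or a number of a turn 0.125, either way. A call with a gripper value outside its range is refused whole. The fingers move at their own pace and stop on an object; "force" is the grip in N (left out, the last holds). Time passes only in rows, so rows that do not move let the fingers close. It gives the time, the measured TCP pose, the force, the opening and the grip force at its end, in the units of the state.
- sense(): the state, without advancing time (a new reading comes with each control period).
- grab_frame(name): name is "side" or "top"; returns a dict with "img" (400x640x3 uint8, red, green, blue), "vertical_fov" (degrees; the focal length in pixels is half the picture's height over the tangent of half this angle, whatever the lens; pixels are square), "cx", "cy" (the principal point, pixels), "R" (3x3) and "t" (3): a world point X has camera coordinates R X + t. Camera axes: x right, y down, z forward; pixel columns grow to the right and rows downward; lengths in mm; the calibration is good to about 2 mm. A picture is of the moment at which its call begins. There is no depth.
- sign_off(): hands the job in; it is judged then, once.
The state is a dict: "clock": time; "qpos": joint angles; "qvel": joint speeds; "joint_efforts": joint torques, N m; "eef_pos": TCP position; "tcp_rot": TCP orientation; "contact_force": force on the tool from outside, world axes, zero at the start; "wrist_torque": the same for the moment, N m; "opening": opening from 0.0 (shut) to 1.0 (fully open); "grasp_force": force on a finger pad.
Only numpy, scipy, OpenCV 4.12 (cv2) and the standard library are available. Lean on these libraries where they do the work, as an engineer would, in place of code of your own. Each camera call takes 0.05 s, during which the arm holds its last target. There are 200 camera calls.

## Working session

There is one attempt and no reset: what is moved stays moved. The work goes in short steps, Python scripts to look and compute and a tool call to move; the robot and the scene stay as the last step left them, time stands still between calls to the robot, and variables do not carry over. Pictures are saved under pics/ and viewed, at most 13 in all, crops included, and the job is handed in when it is done.

Besides the shell and the picture viewer there is one more tool, called after "Request:" in YAML: its name, and indented under it one key for each argument. step_arm: Moves the arm, as the interface text tells. Its arguments: {"type":"object","properties":{"motion":{"type":"array","items":{"type":"object","properties":{"claw":{"type":"number"},"delta_pos":{"type":"array","items":{"type":"number"}},"turn":{"type":"number"}}}},"force":{"type":"number"}},"required":["motion"]}

```bash
mkdir -p pics; ls; python3 - <<'E'
from rig import *
import cv2,numpy as np,pickle
s=sense();print({k:np.round(v,3).tolist() for k,v in s.items()})
for n in("side","top"):
    f=grab_frame(n);pickle.dump(f,open(f"pics/{n}0.pkl","wb"))
    cv2.imwrite(f"pics/{n}0.png",f["img"][:,:,::-1]);print(n,f["vertical_fov"],f["cx"],f["cy"],np.round(f["R"],3).tolist(),np.round(f["t"],1).tolist(),np.round(-f["R"].T@f["t"],0),[k for k in f])
E
```

```text
pics
{'clock': 0.0, 'qpos': [-1.216, 0.354, 1.634, -0.0, 1.155, -0.002], 'qvel': [-0.0, 0.0, -0.001, -0.002, -0.002, 0.0], 'joint_efforts': [0.003, -60.525, -34.206, 0.0, 0.009, -0.0], 'eef_pos': [218.16, -585.2, 238.571], 'tcp_rot': [-3.14, 0.0, 0.357], 'contact_force': [-0.054, -0.46, 0.733], 'wrist_torque': [0.007, -0.09, -0.008], 'grasp_force': 0.0, 'opening': 0.998}
side 43.43136002464973 325.0493301438634 190.39428271986785 [[-0.991, -0.136, -0.019], [-0.077, 0.663, -0.744], [0.114, -0.736, -0.668]] [499.3, 73.2, 1249.3] [358. 939. 898.] ['img', 'vertical_fov', 'cx', 'cy', 'R', 't']
top 42.27171130860445 323.4611021054773 198.8740345161487 [[-0.016, -1.0, -0.0], [-0.996, 0.016, -0.089], [0.089, -0.001, -0.996]] [94.2, 507.3, 1206.5] [ 399.   87. 1247.] ['img', 'vertical_fov', 'cx', 'cy', 'R', 't']
```

View pics/top0.png

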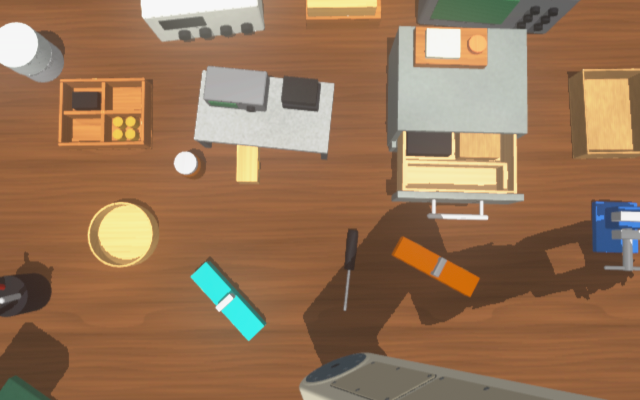

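View pics/side0.png

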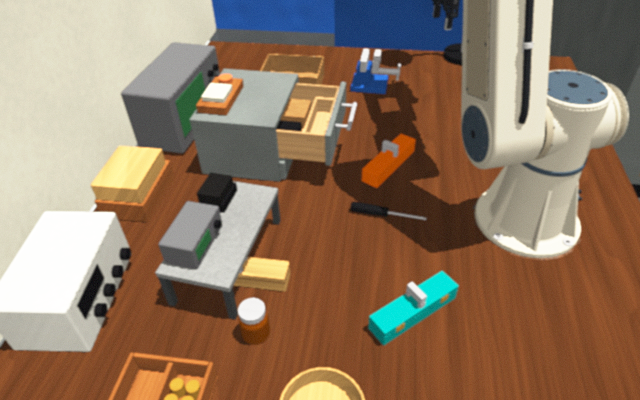

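The top view shows the pale case end at (247,164) under the riser, the jar at (186,162), the open drawer at (458,165) and its handle at (458,215). Possible mix-ups for the case:
- turquoise box (228,300)
- orange box (436,266)
- pale box on the orange stack (343,5)
- tray (608,112)

I choose the pale one at (247,164), because it sticks out from under the riser. The side view shows it at (265,273). I'll check it in a crop.

```bash
cat > h.py <<'E'
import numpy as np,cv2,pickle
def ray(f,u,v):
    fl=f["img"].shape[0]/2/np.tan(np.radians(f["vertical_fov"])/2)
    d=f["R"].T@np.array([(u-f["cx"])/fl,(v-f["cy"])/fl,1]);return -f["R"].T@f["t"],d
def onz(f,u,v,z):
    o,d=ray(f,u,v);return o+d*(z-o[2])/d[2]
def proj(f,X):
    c=f["R"]@np.array(X,float)+f["t"];fl=200/np.tan(np.radians(f["vertical_fov"])/2);return c[:2]/c[2]*fl+[f["cx"],f["cy"]]
def mask(f,lo,hi,box):
    h=cv2.cvtColor(f["img"],cv2.COLOR_RGB2HSV);m=cv2.inRange(h,lo,hi);k=np.zeros_like(m);x0,y0,x1,y1=box;k[y0:y1,x0:x1]=m[y0:y1,x0:x1];return k
def big(m):
    c,_=cv2.findContours(m,cv2.RETR_EXTERNAL,cv2.CHAIN_APPROX_NONE);return max(c,key=cv2.contourArea)
E
python3 - <<'E'
from h import *
T=pickle.load(open("pics/top0.pkl","rb"));S=pickle.load(open("pics/side0.pkl","rb"))
a=cv2.resize(T["img"][50:220,170:340],None,fx=3.5,fy=3.5,interpolation=2)[:,:,::-1]
b=cv2.resize(T["img"][120:230,385:535],None,fx=3.5,fy=3.5,interpolation=2)[:,:,::-1]
cv2.imwrite("pics/c1.png",a[:595]);cv2.imwrite("pics/c2.png",b)
hsv=cv2.cvtColor(T["img"],cv2.COLOR_RGB2HSV)
print("case hsv",hsv[165,247],hsv[180,247],hsv[150,220],hsv[200,247])
m=mask(T,(15,60,130),(35,200,255),(225,140,270,195));c=big(m);r=cv2.minAreaRect(c);print(r)
for p in cv2.boxPoints(r): print(p,onz(T,*p,45).round(1))
E
```

```text
case hsv [ 26  93 247] [ 26  95 247] [ 12 130 165] [ 12 142 149]
((247.5, 164.0), (38.0, 23.0), 90.0)
[236. 145.] [637.2 290.2  45. ]
[259. 145.] [636.4 236.1  45. ]
[259. 183.] [546.3 236.5  45. ]
[236. 183.] [547.1 290.3  45. ]
```

View pics/c1.png

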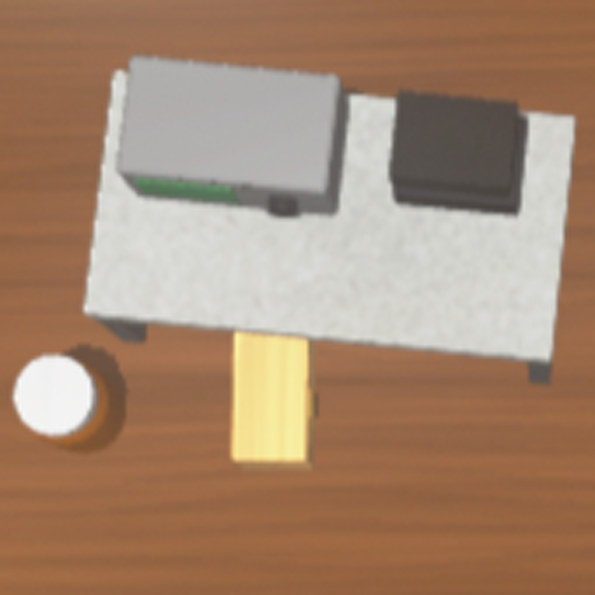

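View pics/c2.png

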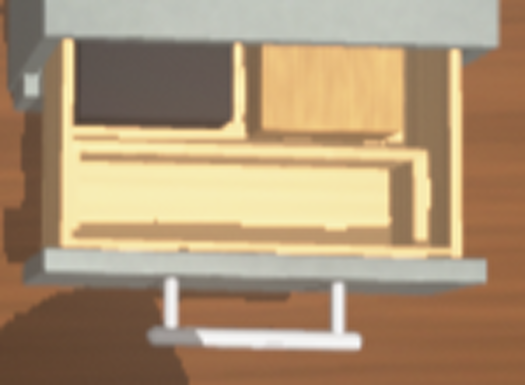

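The crops confirm the choice: pale wooden case end, full-picture corners about (236.5,145), (258.5,146), (258,182), (236.3,182). The jar cap is at (186,163). The bay is empty, spanning about (407–505, 163–188), with the drawer front at row ~195 and the bar at row ~216. Next I'll take profiles for the edge positions.

```bash
python3 - <<'E'
from h import *
T=pickle.load(open("pics/top0.pkl","rb"))
g=cv2.cvtColor(T["img"],cv2.COLOR_RGB2HSV)
for c in (408,440,480,510): print(c,[f"{r}:{g[r,c,1]}/{g[r,c,2]}" for r in range(126,224)])
for r in (100,172,180,196,199): print("row",r,[f"{c}:{g[r,c,1]}/{g[r,c,2]}" for c in list(range(384,412))+list(range(492,532))])
print("riser",[ (c,[f"{r}:{g[r,c,1]}/{g[r,c,2]}" for r in range(134,158)]) for c in (205,225,270,300,322)])
print("case",[ (r,[f"{c}:{g[r,c,1]}/{g[r,c,2]}" for c in list(range(232,240))+list(range(255,264))]) for r in (150,165,178)])
print([ (c,[f"{r}:{g[r,c,1]}/{g[r,c,2]}" for r in range(176,188)]) for c in (240,254)])
E
```

```text
408 ['126:11/190', '127:11/190', '128:11/190', '129:11/187', '130:14/151', '131:22/106', '132:37/90', '133:38/88', '134:38/88', '135:41/88', '136:38/88', '137:40/89', '138:40/90', '139:40/90', '140:42/90', '141:40/90', '142:42/91', '143:42/91', '144:44/93', '145:44/92', '146:44/93', '147:43/94', '148:46/94', '149:43/94', '150:43/94', '151:43/94', '152:49/93', '153:59/87', '154:72/82', '155:96/122', '156:95/238', '157:73/246', '158:97/236', '159:108/208', '160:95/240', '161:72/247', '162:77/246', '163:101/232', '164:106/199', '165:108/201', '166:93/241', '167:76/246', '168:72/247', '169:73/247', '170:76/246', '171:76/246', '172:73/247', '173:70/247', '174:69/247', '175:69/247', '176:69/247', '177:71/247', '178:73/247', '179:73/246', '180:75/246', '181:73/247', '182:72/247', '183:97/237', '184:108/203', '185:107/189', '186:105/183', '187:105/191', '188:100/234', '189:85/245', '190:93/226', '191:30/189', '192:12/199', '193:13/202', '194:12/205', '195:12/207', '196:11/206', '197:12/175', '198:19/137', '199:23/122', '200:29/122', '201:63/129', '202:100/120', '203:118/108', '204:121/105', 
[... 11591 characters left out ...]
', '260:112/121', '261:127/150', '262:127/154', '263:129/154']), (178, ['232:135/155', '233:136/156', '234:135/157', '235:132/172', '236:121/233', '237:101/246', '238:102/245', '239:102/245', '255:92/247', '256:98/246', '257:123/207', '258:117/142', '259:117/139', '260:133/152', '261:135/153', '262:135/153', '263:136/154'])]
[(240, ['176:103/245', '177:102/245', '178:102/246', '179:101/246', '180:103/245', '181:122/224', '182:120/170', '183:125/163', '184:132/158', '185:137/153', '186:138/157', '187:138/161']), (254, ['176:92/247', '177:92/247', '178:91/247', '179:91/247', '180:94/247', '181:119/234', '182:123/184', '183:125/169', '184:132/160', '185:140/159', '186:142/160', '187:142/162'])]
```

```bash
python3 - <<'E'
from h import *
T=pickle.load(open("pics/top0.pkl","rb"));S=pickle.load(open("pics/side0.pkl","rb"))
def P(n,z,*uv):
    print(n,[onz(T,u,v,z)[:2].round(1).tolist() for u,v in uv])
P("case L(up,down),R",45,(236.2,150),(235.7,178),(257.6,150),(257.0,178)); P("case end",45,(240,181.5),(254,181.6))
P("riser edge",110,(205,140.2),(225,142.2),(270,147.2),(300,150.2),(322,152.3))
P("riser front corners",110,(194.3,139),(328,152.8))
P("unit edge",180,(408,130.4),(440,131.2),(480,131.9),(510,132.8)); P("unit L,R",180,(397.6,100),(526.4,100))
P("drawer outer",168,(408,197.2),(440,198.1),(480,199),(510,200));P("inner",168,(408,190.8),(440,191.7),(480,192.7),(510,193.3));P("L,R",168,(397,196),(523.6,196))
P("bay floor near edge/ R end/ top",78,(495.7,176));P("bay back wall top z122 front edge",122,(408,163.4),(440,164),(480,165));P("R end wall top z122",122,(502.7,176),(507.5,173))
P("R side inner z158",158,(512.9,176),(516.5,176));P("L side",158,(402,176))
P("jar cap",85,(186,162.5))
m=mask(T,(0,0,155),(179,28,255),(425,203,495,224));m2=mask(T,(0,0,155),(179,28,255),(425,212,495,224));r=cv2.minAreaRect(big(m2));print("bar",r)
P("bar",147,*cv2.boxPoints(r))
# side view checks
for n,X in (("case end top",(549,262,45)),("jar",(592,405,42))): print(n,proj(S,X).round(1))
E
```

```text
case L(up,down),R [[625.3, 289.8], [558.9, 291.0], [624.5, 239.4], [558.2, 241.1]]
case end [[550.5, 280.9], [549.8, 248.2]]
riser edge [[636.3, 348.3], [631.1, 303.8], [618.2, 203.6], [610.4, 136.9], [604.9, 88.0]]
riser front corners [[639.4, 372.2], [603.6, 74.7]]
unit edge [[635.9, -92.9], [633.1, -159.9], [630.3, -243.6], [627.4, -306.3]]
unit L,R [[701.3, -73.0], [697.0, -344.2]]
drawer outer [[496.5, -90.7], [493.5, -157.6], [490.3, -241.2], [487.3, -303.9]]
inner [[509.9, -91.1], [507.0, -158.1], [503.6, -241.8], [501.3, -304.6]]
L,R [[499.3, -67.7], [495.2, -332.8]]
bay floor near edge/ R end/ top [[549.9, -306.6]]
bay back wall top z122 front edge [[575.1, -100.5], [572.7, -170.7], [569.1, -258.4]]
R end wall top z122 [[544.0, -307.1], [550.5, -318.0]]
R side inner z158 [[539.0, -316.1], [538.9, -323.8]]
L side [[542.7, -80.9]]
jar cap [[590.8, 397.0]]
bar ((458.0, 215.5), (7.0, 58.0), 90.0)
bar [[466.0, -137.9], [464.1, -261.4], [449.2, -260.7], [451.1, -137.4]]
case end top [287.7 269.5]
jar [252.6 324.9]
```

Request:
step_arm:
  motion:
    - {"claw":85,"delta_pos":[0,0,0],"turn":0.095}
    - {"claw":85,"delta_pos":[0,0,0],"turn":0.095}
    - {"claw":85,"delta_pos":[0,0,0],"turn":0.095}
    - {"claw":85,"delta_pos":[0,0,0],"turn":0.095}
    - {"claw":85,"delta_pos":[14,-35,0],"turn":0}
    - {"claw":85,"delta_pos":[14,-35,0],"turn":0}
    - {"claw":85,"delta_pos":[14,-35,0],"turn":0}
    - {"claw":85,"delta_pos":[14,-35,0],"turn":0}
  force: 40

```text
clock: 0.77
eef_pos: [277.6, -445.3, 238.8]
tcp_rot: [-3.141, 0.0, -0.024]
contact_force: [0.8, -0.2, -0.2]
opening: 0.996
grasp_force: 0.0
```

Request:
step_arm:
  motion:
    - {"claw":85,"delta_pos":[14,-35,0],"turn":0}
    - {"claw":85,"delta_pos":[14,-35,0],"turn":0}
    - {"claw":85,"delta_pos":[14,-35,0],"turn":0}
    - {"claw":85,"delta_pos":[14,-35,0],"turn":0}
    - {"claw":85,"delta_pos":[14,-35,0],"turn":0}
    - {"claw":85,"delta_pos":[14,-35,0],"turn":0}
    - {"claw":85,"delta_pos":[14,-35,0],"turn":0}
    - {"claw":85,"delta_pos":[14,-35,0],"turn":0}

```text
clock: 1.43
eef_pos: [396.1, -167.9, 239.3]
tcp_rot: [3.142, -0.0, -0.023]
contact_force: [0.6, -1.0, 0.1]
opening: 0.994
grasp_force: 0.0
```

Request:
step_arm:
  motion:
    - {"claw":85,"delta_pos":[13,-36,0],"turn":0}
    - {"claw":85,"delta_pos":[13,-36,0],"turn":0}
    - {"claw":85,"delta_pos":[13,-36,0],"turn":0}
    - {"claw":85,"delta_pos":[13,-36,0],"turn":0}
    - {"claw":85,"delta_pos":[13,-36,0],"turn":0}
    - {"claw":85,"delta_pos":[13,-36,0],"turn":0}
    - {"claw":85,"delta_pos":[13,-36,0],"turn":0}
    - {"claw":85,"delta_pos":[13,-36,0],"turn":0}

```text
clock: 2.1
eef_pos: [506.8, 117.9, 239.1]
tcp_rot: [3.141, 0.0, -0.023]
contact_force: [0.6, -1.1, 0.5]
opening: 0.994
grasp_force: 0.0
```

Request:
step_arm:
  motion:
    - {"claw":85,"delta_pos":[13,-36,0],"turn":0}
    - {"claw":85,"delta_pos":[13,-36,0],"turn":0}
    - {"claw":85,"delta_pos":[13,-36,0],"turn":0}
    - {"claw":85,"delta_pos":[8,-30,0],"turn":0}
    - {"claw":85,"delta_pos":[0,0,15],"turn":0}
    - {"claw":85,"delta_pos":[0,0,15],"turn":0}
    - {"claw":85,"delta_pos":[0,0,0],"turn":0}

```text
clock: 2.68
eef_pos: [555.0, 252.6, 205.9]
tcp_rot: [3.139, 0.005, -0.022]
contact_force: [-1.6, -0.6, -0.4]
opening: 0.994
grasp_force: 0.0
```

Request:
step_arm:
  motion:
    - {"claw":85,"delta_pos":[12,-13,0],"turn":0}
    - {"claw":85,"delta_pos":[0,0,0],"turn":0}
    - {"claw":85,"delta_pos":[0,0,0],"turn":0}

```text
clock: 2.93
eef_pos: [569.4, 265.4, 209.6]
tcp_rot: [-3.142, -0.0, -0.023]
contact_force: [0.3, -0.4, 0.7]
opening: 0.997
grasp_force: 0.0
```

```bash
python3 - <<'E'
from rig import *
from h import *
print(sense()["eef_pos"])
a=grab_frame("top");b=grab_frame("side")
cv2.imwrite("pics/v1.png",np.hstack([cv2.resize(a["img"][80:230,170:320],(400,400)),cv2.resize(b["img"][150:350,150:350],(400,400))])[:,:,::-1])
E
```

```text
[569.3934969  265.38212984 209.64158953]
```

View pics/v1.png

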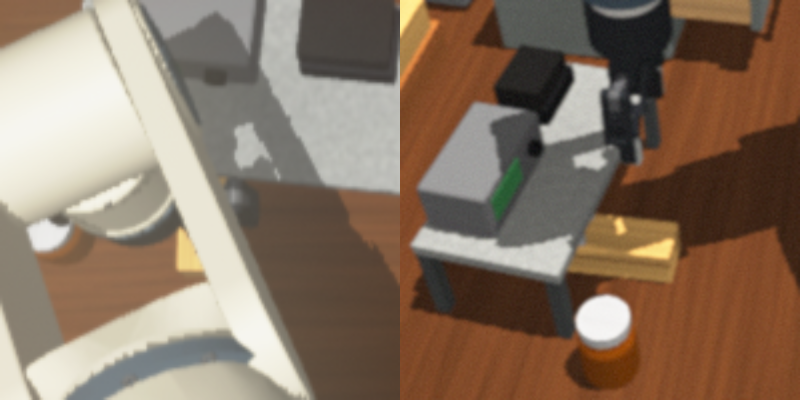

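The gripper hangs over the case's free end (side crop, fingers at ~(632,140), case at ~(630,245)), with the jar and riser untouched. Next it goes down.

Request:
step_arm:
  motion:
    - {"claw":85,"delta_pos":[0,0,28],"turn":0}
    - {"claw":85,"delta_pos":[0,0,28],"turn":0}
    - {"claw":85,"delta_pos":[0,0,28],"turn":0}
    - {"claw":85,"delta_pos":[0,0,26],"turn":0}
    - {"claw":85,"delta_pos":[0,0,25],"turn":0}
    - {"claw":85,"delta_pos":[0,0,20],"turn":0}
    - {"claw":85,"delta_pos":[0,0,0],"turn":0}

```text
clock: 3.62
eef_pos: [566.3, 263.6, 50.8]
tcp_rot: [3.139, 0.006, -0.024]
contact_force: [-0.8, -1.2, -0.3]
opening: 0.994
grasp_force: 0.0
```

Request:
step_arm:
  motion:
    - {"claw":85,"delta_pos":[0,0,20],"turn":0}
    - {"claw":85,"delta_pos":[0,0,14],"turn":0}
    - {"claw":85,"delta_pos":[0,0,0],"turn":0}

```text
clock: 3.87
eef_pos: [567.8, 264.6, 18.8]
tcp_rot: [3.14, 0.003, -0.023]
contact_force: [-0.4, -0.3, 0.3]
opening: 0.995
grasp_force: 0.0
```

Request:
step_arm:
  motion:
    - {"claw":56,"delta_pos":[0,0,0],"turn":0}
    - {"claw":54,"delta_pos":[0,0,0],"turn":0}
    - {"claw":52,"delta_pos":[0,0,0],"turn":0}
    - {"claw":48,"delta_pos":[0,0,0],"turn":0}
    - {"claw":40,"delta_pos":[0,0,0],"turn":0}
    - {"claw":40,"delta_pos":[0,0,0],"turn":0}
  force: 30

```text
clock: 4.37
eef_pos: [569.8, 265.6, 21.7]
tcp_rot: [-3.141, -0.001, -0.023]
contact_force: [-0.3, -1.6, 6.0]
opening: 0.58
grasp_force: 31.9
```

Request:
step_arm:
  motion:
    - {"claw":40,"delta_pos":[-4,0,0],"turn":0}
    - {"claw":40,"delta_pos":[-8,0,0],"turn":0}
    - {"claw":40,"delta_pos":[-10,0,0],"turn":0}
    - {"claw":40,"delta_pos":[-10,0,0],"turn":0}
    - {"claw":40,"delta_pos":[-10,0,0],"turn":0}
    - {"claw":40,"delta_pos":[-10,0,0],"turn":0}
    - {"claw":40,"delta_pos":[-10,0,0],"turn":0}
    - {"claw":40,"delta_pos":[-10,0,0],"turn":0}

```text
clock: 5.03
eef_pos: [498.8, 268.1, 21.7]
tcp_rot: [-3.139, -0.005, -0.023]
contact_force: [5.2, 0.1, 4.9]
opening: 0.582
grasp_force: 32.3
```

Request:
step_arm:
  motion:
    - {"claw":40,"delta_pos":[-12,0,0],"turn":0}
    - {"claw":40,"delta_pos":[-14,0,0],"turn":0}
    - {"claw":40,"delta_pos":[-14,0,0],"turn":0}
    - {"claw":40,"delta_pos":[-14,0,0],"turn":0}
    - {"claw":40,"delta_pos":[-14,0,0],"turn":0}
    - {"claw":40,"delta_pos":[-14,0,0],"turn":0}
    - {"claw":40,"delta_pos":[-8,0,0],"turn":0}
    - {"claw":40,"delta_pos":[0,0,0],"turn":0}

```text
clock: 5.7
eef_pos: [407.1, 270.3, 21.7]
tcp_rot: [-3.139, -0.003, -0.022]
contact_force: [-4.3, 4.5, 12.7]
opening: 0.58
grasp_force: 33.0
```

Request:
step_arm:
  motion:
    - {"claw":52,"delta_pos":[0,0,0],"turn":0}
    - {"claw":60,"delta_pos":[0,0,0],"turn":0}
    - {"claw":75,"delta_pos":[0,0,0],"turn":0}
    - {"claw":85,"delta_pos":[0,0,0],"turn":0}
    - {"claw":85,"delta_pos":[0,0,0],"turn":0}
    - {"claw":85,"delta_pos":[0,0,0],"turn":0}

```text
clock: 6.2
eef_pos: [407.1, 269.1, 20.1]
tcp_rot: [3.141, 0.0, -0.023]
contact_force: [0.9, -0.5, 0.5]
opening: 0.996
grasp_force: 0.0
```

Request:
step_arm:
  motion:
    - {"claw":85,"delta_pos":[0,0,-20],"turn":0}
    - {"claw":85,"delta_pos":[0,0,-30],"turn":0}
    - {"claw":85,"delta_pos":[0,0,-30],"turn":0}
    - {"claw":85,"delta_pos":[0,0,-35],"turn":0}
    - {"claw":85,"delta_pos":[-25,0,-25],"turn":-0.12}
    - {"claw":85,"delta_pos":[-35,0,0],"turn":-0.12}
    - {"claw":85,"delta_pos":[-35,0,0],"turn":-0.12}
    - {"claw":85,"delta_pos":[0,0,0],"turn":0}

```text
clock: 6.87
eef_pos: [307.4, 256.1, 159.7]
tcp_rot: [3.14, 0.005, 0.345]
contact_force: [0.1, 0.1, -1.5]
opening: 0.997
grasp_force: 0.0
```

```bash
python3 - <<'E'
from rig import *
from h import *
print(sense()["eef_pos"],sense()["tcp_rot"])
a=grab_frame("top");b=grab_frame("side")
pickle.dump((a,b),open("pics/f2.pkl","wb"))
cv2.imwrite("pics/v2.png",np.vstack([cv2.resize(a["img"][80:320,100:420],(400,300)),cv2.resize(b["img"][150:390,150:470],(400,300))])[:,:,::-1])
E
```

```text
[307.44647484 256.1029888  159.65725162] [3.14044376 0.0050413  0.34461264]
```

View pics/v2.png

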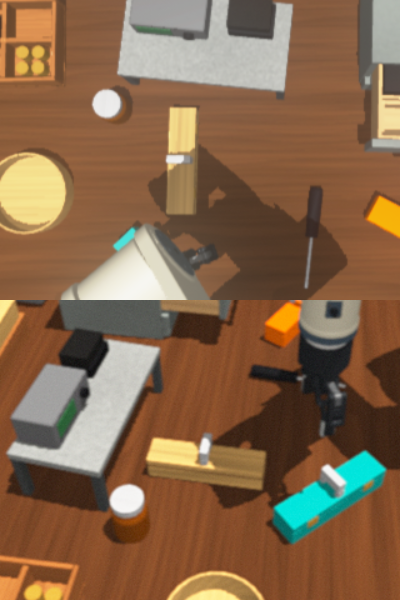

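The case lies clear of the riser with its handle at about (242,207) in the top picture, and the jar is unmoved. Next I'll locate the handle precisely.

```bash
python3 - <<'E'
from h import *
a,b=pickle.load(open("pics/f2.pkl","rb"))
m=mask(a,(14,60,60),(35,200,255),(222,160,268,256));m|=mask(a,(0,0,150),(179,60,255),(230,196,256,216))
c=big(m);r=cv2.minAreaRect(c);print(r,[onz(a,*p,45)[:2].round(1).tolist() for p in cv2.boxPoints(r)])
h=mask(a,(0,0,150),(179,50,255),(226,196,260,218));r=cv2.minAreaRect(big(h));print(r,onz(a,*r[0],79).round(1),[onz(a,*p,79)[:2].round(1).tolist() for p in cv2.boxPoints(r)])
h=mask(b,(0,0,150),(179,50,255),(295,250,330,285));M=cv2.moments(big(h));u=(M["m10"]/M["m00"],M["m01"]/M["m00"]);print(u,onz(b,*u,70).round(1))
E
```

```text
((243.54869079589844, 209.99331665039062), (90.16403198242188, 29.924606323242188), 89.30130767822266) [[589.7, 308.9], [589.5, 238.7], [379.1, 237.1], [379.3, 306.2]]
((241.5, 207.0), (6.0, 17.0), 90.0) [488.1 272.1  79. ] [[495.2, 291.3], [494.6, 252.9], [481.0, 252.9], [481.6, 291.3]]
(313.49112426035504, 266.89743589743586) [490.6 268.5  70. ]
```

Request:
step_arm:
  motion:
    - {"claw":50,"delta_pos":[0,0,0],"turn":-0.12}
    - {"claw":50,"delta_pos":[0,0,0],"turn":-0.12}
    - {"claw":50,"delta_pos":[0,0,0],"turn":-0.12}
    - {"claw":50,"delta_pos":[0,0,0],"turn":-0.12}
    - {"claw":50,"delta_pos":[0,0,0],"turn":-0.12}
    - {"claw":50,"delta_pos":[0,0,0],"turn":-0.12}
    - {"claw":50,"delta_pos":[0,0,0],"turn":-0.12}
    - {"claw":50,"delta_pos":[0,0,0],"turn":-0.12}

```text
clock: 7.63
eef_pos: [314.4, 259.3, 160.2]
tcp_rot: [3.141, -0.0, 1.301]
contact_force: [-0.4, 1.0, -0.8]
opening: 0.587
grasp_force: 0.0
```

Request:
step_arm:
  motion:
    - {"claw":50,"delta_pos":[0,0,0],"turn":-0.12}
    - {"claw":50,"delta_pos":[0,0,0],"turn":-0.12}
    - {"claw":50,"delta_pos":[4,35,0],"turn":0}
    - {"claw":50,"delta_pos":[4,35,0],"turn":0}
    - {"claw":50,"delta_pos":[4,35,0],"turn":0}
    - {"claw":50,"delta_pos":[4,35,0],"turn":0}
    - {"claw":50,"delta_pos":[0,35,0],"turn":0}
    - {"claw":50,"delta_pos":[0,0,0],"turn":0}

```text
clock: 8.3
eef_pos: [496.0, 269.4, 160.4]
tcp_rot: [3.137, -0.002, 1.534]
contact_force: [0.1, 0.6, 0.4]
opening: 0.584
grasp_force: 0.0
```

Request:
step_arm:
  motion:
    - {"claw":50,"delta_pos":[-1,-7,0],"turn":-0.012}
    - {"claw":50,"delta_pos":[0,0,20],"turn":0}
    - {"claw":50,"delta_pos":[0,0,20],"turn":0}
    - {"claw":50,"delta_pos":[0,0,15],"turn":0}
    - {"claw":50,"delta_pos":[0,0,0],"turn":0}
    - {"claw":50,"delta_pos":[0,0,0],"turn":0}

```text
clock: 8.8
eef_pos: [480.2, 267.8, 104.7]
tcp_rot: [-3.139, 0.001, 1.549]
contact_force: [0.3, -0.6, -0.0]
opening: 0.588
grasp_force: 0.0
```

```bash
python3 - <<'E'
from rig import *
from h import *
print(sense()["eef_pos"],sense()["tcp_rot"])
b=grab_frame("side")
cv2.imwrite("pics/v3.png",cv2.resize(b["img"][200:320,240:400],(640,480),interpolation=2)[:,:,::-1])
E
```

```text
[480.21318982 267.8051572  104.70663658] [-3.13938167e+00  1.17074742e-03  1.54890204e+00]
```

View pics/v3.png

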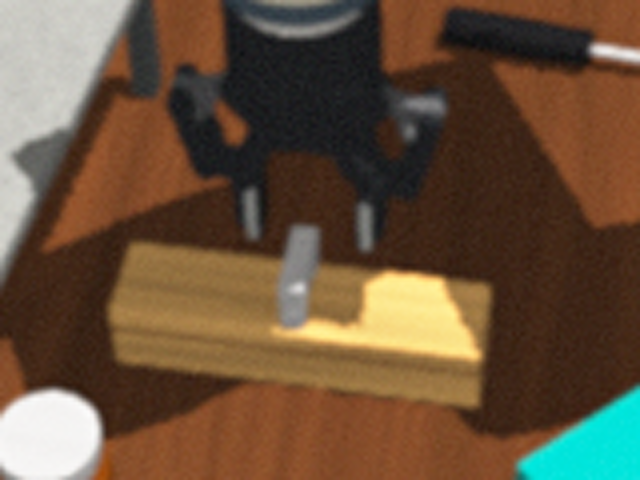

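The handle sits between the fingers at crop (300,275), with the fingers at 252 and 365. The tool needs +8 mm in x, then down.

Request:
step_arm:
  motion:
    - {"claw":50,"delta_pos":[0.5,7.5,0],"turn":0}
    - {"claw":50,"delta_pos":[0,0,0],"turn":0}
    - {"claw":50,"delta_pos":[0,0,15],"turn":0}
    - {"claw":50,"delta_pos":[0,0,15],"turn":0}
    - {"claw":50,"delta_pos":[0,0,12],"turn":0}
    - {"claw":50,"delta_pos":[0,0,0],"turn":0}
    - {"claw":30,"delta_pos":[0,0,0],"turn":0}
    - {"claw":22,"delta_pos":[0,0,0],"turn":0}

```text
clock: 9.52
eef_pos: [489.6, 268.7, 63.9]
tcp_rot: [3.141, -0.0, 1.549]
contact_force: [0.4, -0.1, 0.7]
opening: 0.315
grasp_force: 0.0
```

Request:
step_arm:
  motion:
    - {"claw":18,"delta_pos":[0,0,0],"turn":0}
    - {"claw":15,"delta_pos":[0,0,0],"turn":0}
    - {"claw":12,"delta_pos":[0,0,0],"turn":0}
    - {"claw":5,"delta_pos":[0,0,0],"turn":0}
    - {"claw":5,"delta_pos":[0,0,0],"turn":0}
    - {"claw":5,"delta_pos":[0,0,0],"turn":0}
  force: 50

```text
clock: 10.02
eef_pos: [489.3, 268.7, 64.1]
tcp_rot: [3.141, -0.001, 1.548]
contact_force: [-1.9, 1.3, 6.2]
opening: 0.152
grasp_force: 48.9
```

Request:
step_arm:
  motion:
    - {"claw":5,"delta_pos":[0,0,-5],"turn":0}
    - {"claw":5,"delta_pos":[0,0,-12],"turn":0}
    - {"claw":5,"delta_pos":[0,0,-22],"turn":0}
    - {"claw":5,"delta_pos":[0,0,-32],"turn":0}
    - {"claw":5,"delta_pos":[0,0,-36],"turn":0}
    - {"claw":5,"delta_pos":[0,0,-36],"turn":0}
    - {"claw":5,"delta_pos":[0,0,-32],"turn":0}
    - {"claw":5,"delta_pos":[0,0,-25],"turn":0}

```text
clock: 10.68
eef_pos: [489.3, 268.6, 267.1]
tcp_rot: [3.139, -0.001, 1.549]
contact_force: [0.7, 0.1, -3.2]
opening: 0.154
grasp_force: 49.2
```

Request:
step_arm:
  motion:
    - {"claw":5,"delta_pos":[0,0,-6],"turn":0}
    - {"claw":5,"delta_pos":[-10,0,0],"turn":0}
    - {"claw":5,"delta_pos":[-18,2,0],"turn":0}
    - {"claw":5,"delta_pos":[-26,4,0],"turn":0}
    - {"claw":5,"delta_pos":[-30,4,0],"turn":0}
    - {"claw":5,"delta_pos":[-34,4,0],"turn":0}
    - {"claw":5,"delta_pos":[-34,4,0],"turn":0}
    - {"claw":5,"delta_pos":[-34,4,0],"turn":0}

```text
clock: 11.35
eef_pos: [505.2, 79.8, 267.0]
tcp_rot: [-3.138, 0.001, 1.549]
contact_force: [1.6, -0.9, -4.3]
opening: 0.151
grasp_force: 49.2
```

Request:
step_arm:
  motion:
    - {"claw":5,"delta_pos":[-34,4,0],"turn":0}
    - {"claw":5,"delta_pos":[-34,4,0],"turn":0}
    - {"claw":5,"delta_pos":[-34,4,0],"turn":0}
    - {"claw":5,"delta_pos":[-34,4,0],"turn":0}
    - {"claw":5,"delta_pos":[-34,4,0],"turn":0}
    - {"claw":5,"delta_pos":[-26,2,0],"turn":0}
    - {"claw":5,"delta_pos":[-14,0,0],"turn":0}
    - {"claw":5,"delta_pos":[0,0,0],"turn":0}

```text
clock: 12.02
eef_pos: [522.6, -131.4, 266.9]
tcp_rot: [-3.138, 0.0, 1.546]
contact_force: [0.0, -0.4, -4.4]
opening: 0.152
grasp_force: 49.2
```

Request:
step_arm:
  motion:
    - {"claw":5,"delta_pos":[0,0,0],"turn":0.06}
    - {"claw":5,"delta_pos":[0,0,0],"turn":0.11}
    - {"claw":5,"delta_pos":[0,0,0],"turn":0.12}
    - {"claw":5,"delta_pos":[0,0,0],"turn":0.12}
    - {"claw":5,"delta_pos":[0,0,0],"turn":0.12}
    - {"claw":5,"delta_pos":[0,0,0],"turn":0.12}
    - {"claw":5,"delta_pos":[0,0,0],"turn":0.12}
    - {"claw":5,"delta_pos":[0,0,0],"turn":0.12}

```text
clock: 12.68
eef_pos: [522.9, -127.6, 267.3]
tcp_rot: [-3.139, 0.002, 0.653]
contact_force: [0.9, -0.0, -4.3]
opening: 0.148
grasp_force: 49.1
```

Request:
step_arm:
  motion:
    - {"claw":5,"delta_pos":[0,0,0],"turn":0.12}
    - {"claw":5,"delta_pos":[0,0,0],"turn":0.12}
    - {"claw":5,"delta_pos":[0,0,0],"turn":0.12}
    - {"claw":5,"delta_pos":[0,0,0],"turn":0.12}
    - {"claw":5,"delta_pos":[0,0,0],"turn":0.12}
    - {"claw":5,"delta_pos":[0,0,0],"turn":0.1}
    - {"claw":5,"delta_pos":[0,0,0],"turn":0}
    - {"claw":5,"delta_pos":[0,0,0],"turn":0}

```text
clock: 13.35
eef_pos: [523.3, -127.8, 267.9]
tcp_rot: [-3.141, 0.002, -0.038]
contact_force: [-0.4, -0.1, -4.8]
opening: 0.151
grasp_force: 49.2
```

Request:
step_arm:
  motion:
    - {"claw":5,"delta_pos":[4,10,0],"turn":0}
    - {"claw":5,"delta_pos":[7,25,0],"turn":0}
    - {"claw":5,"delta_pos":[7,25,0],"turn":0}
    - {"claw":5,"delta_pos":[4,14,0],"turn":0}
    - {"claw":5,"delta_pos":[0,0,10],"turn":0}
    - {"claw":5,"delta_pos":[0,0,10],"turn":0}
    - {"claw":5,"delta_pos":[0,0,0],"turn":0}
    - {"claw":5,"delta_pos":[0,0,0],"turn":0}

```text
clock: 14.02
eef_pos: [542.3, -202.2, 247.9]
tcp_rot: [-3.14, 0.003, -0.04]
contact_force: [0.7, 0.1, -3.9]
opening: 0.154
grasp_force: 49.3
```

```bash
python3 - <<'E'
from rig import *
from h import *
print(sense()["eef_pos"],sense()["tcp_rot"])
a=grab_frame("top");b=grab_frame("side")
pickle.dump((a,b),open("pics/f4.pkl","wb"))
cv2.imwrite("pics/v4.png",np.hstack([cv2.resize(a["img"][110:235,380:540],(400,312),interpolation=2),cv2.resize(b["img"][40:165,240:400],(400,312),interpolation=2)])[:,:,::-1])
E
```

```text
[ 542.26436731 -202.23307489  247.93426716] [-3.14034648e+00  2.78886397e-03 -4.02222304e-02]
```

View pics/v4.png

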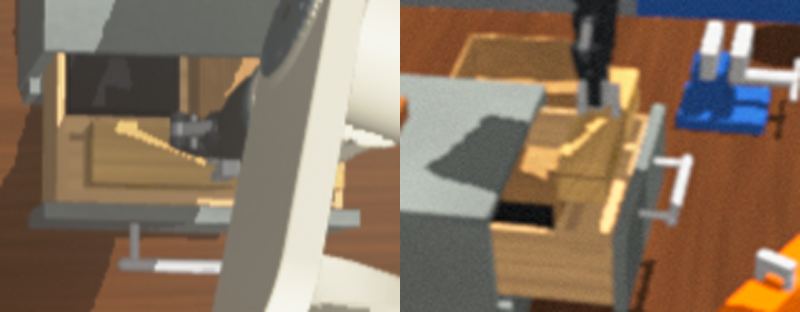

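```bash
python3 - <<'E'
from h import *
a,b=pickle.load(open("pics/f4.pkl","rb"))
c,s=np.cos(-.04),np.sin(-.04);ux=np.array([c,s]);uy=np.array([-s,c]);o=np.array([542.3,-202.2])
for z in(229,184):
  for e in(25,-25): 
    p=o+ux*e+uy*100; print(z,e,proj(a,[*p,z]).round(1),proj(b,[*p,z]).round(1))
g=cv2.cvtColor(a["img"],cv2.COLOR_RGB2HSV)
for cc in (422,430,440): print(cc,[f"{r}:{g[r,cc,0]}/{g[r,cc,1]}/{g[r,cc,2]}" for r in list(range(152,165))+list(range(176,193))])
print([f"{c}:{g[172,c,0]}/{g[172,c,1]}/{g[172,c,2]}" for c in range(398,424)])
cv2.imwrite("pics/v5.png",np.hstack([cv2.resize(a["img"][140:200,395:475],(400,300),interpolation=2),cv2.resize(b["img"][60:150,290:350],(400,600),interpolation=2)[:300]])[:,:,::-1])
E
```

```text
229 25 [418.2 156.8] [302.  105.4]
229 -25 [418.  181.8] [321.9 107. ]
184 25 [414.2 160.5] [302.9 120.6]
184 -25 [414.  184.4] [322.3 122.3]
422 ['152:11/35/58', '153:13/42/55', '154:15/48/53', '155:13/65/63', '156:16/93/107', '157:16/101/144', '158:17/111/152', '159:17/117/150', '160:18/118/147', '161:18/116/145', '162:18/117/146', '163:18/119/146', '164:18/118/145', '176:18/120/157', '177:18/121/162', '178:18/122/161', '179:18/121/158', '180:18/121/156', '181:18/119/154', '182:17/118/145', '183:17/118/127', '184:17/116/123', '185:17/109/140', '186:16/107/153', '187:17/105/155', '188:16/105/155', '189:16/107/155', '190:16/102/152', '191:16/64/127', '192:23/19/105']
430 ['152:15/36/57', '153:15/36/56', '154:19/38/54', '155:16/49/57', '156:16/80/89', '157:16/104/140', '158:17/117/189', '159:20/121/229', '160:21/118/236', '161:21/119/234', '162:20/119/233', '163:18/124/205', '164:18/119/156', '176:18/118/155', '177:18/120/160', '178:18/121/160', '179:18/120/157', '180:18/118/155', '181:18/120/153', '182:18/118/149', '183:18/120/130', '184:18/125/116', '185:17/112/130', '186:17/107/150
[... 408 characters left out ...]
 '180:18/118/154', '181:18/119/152', '182:18/120/149', '183:18/125/137', '184:18/132/124', '185:17/118/130', '186:16/107/148', '187:17/104/155', '188:16/104/157', '189:16/105/156', '190:16/104/154', '191:16/86/136', '192:19/43/113']
['398:16/100/115', '399:16/99/116', '400:16/100/117', '401:16/101/116', '402:16/100/127', '403:15/105/150', '404:16/105/153', '405:15/106/154', '406:15/106/154', '407:16/104/154', '408:16/106/154', '409:16/103/153', '410:16/103/153', '411:16/104/152', '412:16/105/151', '413:17/110/135', '414:17/114/119', '415:17/114/110', '416:18/117/120', '417:17/118/145', '418:18/120/157', '419:18/119/158', '420:18/121/158', '421:18/119/158', '422:18/121/158', '423:18/120/157']
```

View pics/v5.png

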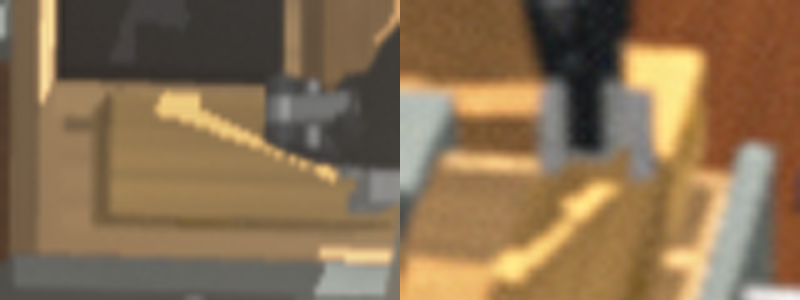

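The case end appears at column 416.7 against a predicted 418.1, and its near edge at row 182.7 against 181.8. So the case sits about 2.5 mm too far in +y and 1.5 mm too far in −x. I'll correct that and lower it.

Request:
step_arm:
  motion:
    - {"claw":5,"delta_pos":[1.5,2.5,0],"turn":0}
    - {"claw":5,"delta_pos":[0,0,0],"turn":0}
    - {"claw":5,"delta_pos":[0,0,8],"turn":0}
    - {"claw":5,"delta_pos":[0,0,12],"turn":0}
    - {"claw":5,"delta_pos":[0,0,12],"turn":0}
    - {"claw":5,"delta_pos":[0,0,12],"turn":0}
    - {"claw":5,"delta_pos":[0,0,6],"turn":0}
    - {"claw":5,"delta_pos":[0,0,0],"turn":0}

```text
clock: 14.78
eef_pos: [543.3, -205.3, 196.7]
tcp_rot: [-3.14, 0.004, -0.041]
contact_force: [0.1, -0.7, -4.5]
opening: 0.153
grasp_force: 49.3
```

Request:
step_arm:
  motion:
    - {"claw":5,"delta_pos":[0,0,5],"turn":0}
    - {"claw":5,"delta_pos":[0,0,5],"turn":0}
    - {"claw":5,"delta_pos":[0,0,5],"turn":0}
    - {"claw":5,"delta_pos":[0,0,5],"turn":0}
    - {"claw":5,"delta_pos":[0,0,0],"turn":0}

```text
clock: 15.2
eef_pos: [544.2, -205.6, 178.3]
tcp_rot: [-3.141, 0.001, -0.041]
contact_force: [-0.2, -0.3, -3.4]
opening: 0.151
grasp_force: 49.2
```

Request:
step_arm:
  motion:
    - {"claw":5,"delta_pos":[0,0,5],"turn":0}
    - {"claw":5,"delta_pos":[0,0,6],"turn":0}
    - {"claw":5,"delta_pos":[0,0,6],"turn":0}
    - {"claw":5,"delta_pos":[0,0,6],"turn":0}
    - {"claw":5,"delta_pos":[0,0,4],"turn":0}
    - {"claw":5,"delta_pos":[0,0,2],"turn":0}
    - {"claw":5,"delta_pos":[0,0,0],"turn":0}

```text
clock: 15.78
eef_pos: [544.4, -205.7, 149.6]
tcp_rot: [-3.141, 0.001, -0.041]
contact_force: [-0.2, 0.3, -4.5]
opening: 0.152
grasp_force: 49.4
```

Request:
step_arm:
  motion:
    - {"claw":5,"delta_pos":[0,0,2],"turn":0}
    - {"claw":5,"delta_pos":[0,0,2],"turn":0}
    - {"claw":5,"delta_pos":[0,0,1],"turn":0}
    - {"claw":5,"delta_pos":[0,0,0],"turn":0}
    - {"claw":5,"delta_pos":[0,0,0],"turn":0}

```text
clock: 16.2
eef_pos: [544.7, -205.8, 145.3]
tcp_rot: [3.142, -0.0, -0.041]
contact_force: [-0.6, 0.6, -4.2]
opening: 0.155
grasp_force: 49.4
```

Request:
step_arm:
  motion:
    - {"claw":5,"delta_pos":[0,0,1],"turn":0}
    - {"claw":5,"delta_pos":[0,0,1],"turn":0}
    - {"claw":5,"delta_pos":[0,0,0.7],"turn":0}
    - {"claw":5,"delta_pos":[0,0,0],"turn":0}

```text
clock: 16.53
eef_pos: [544.6, -205.8, 142.4]
tcp_rot: [-3.142, 0.0, -0.041]
contact_force: [-0.3, 0.2, -5.2]
opening: 0.152
grasp_force: 49.4
```

Request:
step_arm:
  motion:
    - {"claw":5,"delta_pos":[0,0,0.5],"turn":0}
    - {"claw":5,"delta_pos":[0,0,0.5],"turn":0}
    - {"claw":5,"delta_pos":[0,0,0],"turn":0}

```text
clock: 16.78
eef_pos: [545.2, -205.8, 142.1]
tcp_rot: [3.142, -0.001, -0.041]
contact_force: [-0.6, 0.5, 1.5]
opening: 0.153
grasp_force: 50.2
```

Contact with the bay floor came at the expected height. I'll release gently and rise.

Request:
step_arm:
  motion:
    - {"claw":16,"delta_pos":[0,0,0],"turn":0}
    - {"claw":22,"delta_pos":[0,0,0],"turn":0}
    - {"claw":35,"delta_pos":[0,0,0],"turn":0}
    - {"claw":45,"delta_pos":[0,0,0],"turn":0}
    - {"claw":45,"delta_pos":[0,0,0],"turn":0}
    - {"claw":45,"delta_pos":[0,0,-10],"turn":0}
    - {"claw":45,"delta_pos":[0,0,-20],"turn":0}
    - {"claw":45,"delta_pos":[0,0,-25],"turn":0}

```text
clock: 17.45
eef_pos: [543.7, -205.4, 196.4]
tcp_rot: [-3.141, 0.003, -0.041]
contact_force: [-0.9, -0.2, -1.0]
opening: 0.53
grasp_force: 0.0
```

Request:
step_arm:
  motion:
    - {"claw":45,"delta_pos":[0,0,-25],"turn":0}
    - {"claw":20,"delta_pos":[-20,0,-20],"turn":0}
    - {"claw":0,"delta_pos":[-30,0,0],"turn":0}
    - {"claw":0,"delta_pos":[-35,0,0],"turn":0}
    - {"claw":0,"delta_pos":[-35,0,0],"turn":0}
    - {"claw":0,"delta_pos":[-25,0,0],"turn":0}
    - {"claw":0,"delta_pos":[0,0,0],"turn":0}
    - {"claw":0,"delta_pos":[0,0,0],"turn":0}

```text
clock: 18.12
eef_pos: [399.3, -199.9, 242.6]
tcp_rot: [3.141, -0.001, -0.042]
contact_force: [0.6, 0.1, -0.1]
opening: -0.001
grasp_force: 0.0
```

```bash
python3 - <<'E'
from rig import *
from h import *
print(sense()["eef_pos"],sense()["tcp_rot"],sense()["opening"])
a=grab_frame("top");b=grab_frame("side")
pickle.dump((a,b),open("pics/f6.pkl","wb"))
cv2.imwrite("pics/v6.png",np.hstack([cv2.resize(a["img"][110:235,380:540],(400,312),interpolation=2),cv2.resize(b["img"][40:165,240:400],(400,312),interpolation=2)])[:,:,::-1])
E
```

```text
[ 399.26162603 -199.94527033  242.58472159] [ 3.14100555e+00 -1.44212677e-03 -4.23131339e-02] -0.0005724294923203953
```

View pics/v6.png

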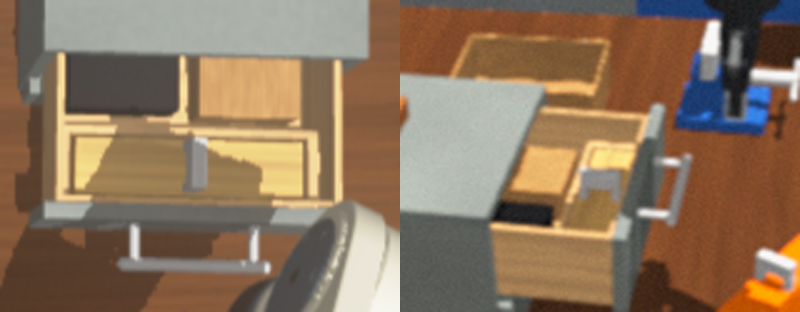

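The case lies flat in the bay (handle at crop (197,163)), and the drawer is unmoved with its bar at crop row 265. Next the closed hand goes down in front of the bar.

Request:
step_arm:
  motion:
    - {"claw":0,"delta_pos":[0,0,20],"turn":0}
    - {"claw":0,"delta_pos":[0,0,30],"turn":0}
    - {"claw":0,"delta_pos":[0,0,30],"turn":0}
    - {"claw":0,"delta_pos":[0,0,25],"turn":0}
    - {"claw":0,"delta_pos":[0,0,0],"turn":0}
    - {"claw":0,"delta_pos":[12,0,0],"turn":0}
    - {"claw":0,"delta_pos":[12,0,0],"turn":0}
    - {"claw":0,"delta_pos":[0,0,0],"turn":0}

```text
clock: 18.88
eef_pos: [428.5, -202.0, 138.6]
tcp_rot: [3.14, -0.005, -0.041]
contact_force: [0.6, -0.0, -0.1]
opening: -0.0
grasp_force: 0.0
```

Request:
step_arm:
  motion:
    - {"claw":0,"delta_pos":[5,0,0],"turn":0}
    - {"claw":0,"delta_pos":[4,0,0],"turn":0}
    - {"claw":0,"delta_pos":[4,0,0],"turn":0}
    - {"claw":0,"delta_pos":[4,0,0],"turn":0}
    - {"claw":0,"delta_pos":[4,0,0],"turn":0}
    - {"claw":0,"delta_pos":[4,0,0],"turn":0}
    - {"claw":0,"delta_pos":[5,0,0],"turn":0}
    - {"claw":0,"delta_pos":[5,0,0],"turn":0}

```text
clock: 19.55
eef_pos: [459.1, -202.2, 136.6]
tcp_rot: [-3.141, 0.0, -0.041]
contact_force: [-1.6, -0.4, 0.8]
opening: 0.005
grasp_force: 0.6
```

Request:
step_arm:
  motion:
    - {"claw":0,"delta_pos":[5,0,0],"turn":0}
    - {"claw":0,"delta_pos":[5,0,0],"turn":0}
    - {"claw":0,"delta_pos":[5,0,0],"turn":0}
    - {"claw":0,"delta_pos":[5,0,0],"turn":0}
    - {"claw":0,"delta_pos":[5,0,0],"turn":0}
    - {"claw":0,"delta_pos":[5,0,0],"turn":0}
    - {"claw":0,"delta_pos":[5,0,0],"turn":0}
    - {"claw":0,"delta_pos":[5,0,0],"turn":0}

```text
clock: 20.22
eef_pos: [499.2, -203.9, 136.6]
tcp_rot: [3.142, 0.0, -0.041]
contact_force: [-1.8, -0.0, 0.0]
opening: -0.002
grasp_force: 0.6
```

Request:
step_arm:
  motion:
    - {"claw":0,"delta_pos":[5,0,0],"turn":0}
    - {"claw":0,"delta_pos":[5,0,0],"turn":0}
    - {"claw":0,"delta_pos":[5,0,0],"turn":0}
    - {"claw":0,"delta_pos":[5,0,0],"turn":0}
    - {"claw":0,"delta_pos":[4,0,0],"turn":0}
    - {"claw":0,"delta_pos":[3,0,0],"turn":0}
    - {"claw":0,"delta_pos":[3,0,0],"turn":0}
    - {"claw":0,"delta_pos":[2,0,0],"turn":0}

```text
clock: 20.88
eef_pos: [531.1, -205.2, 136.5]
tcp_rot: [3.142, -0.0, -0.041]
contact_force: [-0.9, -0.2, -0.2]
opening: 0.001
grasp_force: 0.6
```

Request:
step_arm:
  motion:
    - {"claw":0,"delta_pos":[2,0,0],"turn":0}
    - {"claw":0,"delta_pos":[2,0,0],"turn":0}
    - {"claw":0,"delta_pos":[2,0,0],"turn":0}
    - {"claw":0,"delta_pos":[2,0,0],"turn":0}
    - {"claw":0,"delta_pos":[2,0,0],"turn":0}
    - {"claw":0,"delta_pos":[2,0,0],"turn":0}
    - {"claw":0,"delta_pos":[1.5,0,0],"turn":0}
    - {"claw":0,"delta_pos":[1.5,0,0],"turn":0}

```text
clock: 21.55
eef_pos: [545.8, -205.8, 136.5]
tcp_rot: [-3.142, 0.0, -0.041]
contact_force: [-1.1, -0.2, 0.1]
opening: -0.0
grasp_force: 0.5
```

Request:
step_arm:
  motion:
    - {"claw":0,"delta_pos":[1.5,0,0],"turn":0}
    - {"claw":0,"delta_pos":[1.5,0,0],"turn":0}
    - {"claw":0,"delta_pos":[1.5,0,0],"turn":0}
    - {"claw":0,"delta_pos":[1.5,0,0],"turn":0}
    - {"claw":0,"delta_pos":[1.5,0,0],"turn":0}
    - {"claw":0,"delta_pos":[1,0,0],"turn":0}
    - {"claw":0,"delta_pos":[1,0,0],"turn":0}
    - {"claw":0,"delta_pos":[1,0,0],"turn":0}

```text
clock: 22.22
eef_pos: [556.3, -206.3, 136.6]
tcp_rot: [-3.142, 0.0, -0.041]
contact_force: [-1.3, -0.3, -0.2]
opening: 0.002
grasp_force: 0.5
```

Request:
step_arm:
  motion:
    - {"claw":0,"delta_pos":[1,0,0],"turn":0}
    - {"claw":0,"delta_pos":[1,0,0],"turn":0}
    - {"claw":0,"delta_pos":[1,0,0],"turn":0}
    - {"claw":0,"delta_pos":[1,0,0],"turn":0}
    - {"claw":0,"delta_pos":[1,0,0],"turn":0}
    - {"claw":0,"delta_pos":[1,0,0],"turn":0}

```text
clock: 22.72
eef_pos: [562.3, -206.5, 136.6]
tcp_rot: [3.142, 0.0, -0.041]
contact_force: [-1.1, -0.4, -0.3]
opening: 0.001
grasp_force: 0.5
```

Request:
step_arm:
  motion:
    - {"claw":0,"delta_pos":[1,0,0],"turn":0}
    - {"claw":0,"delta_pos":[1,0,0],"turn":0}
    - {"claw":0,"delta_pos":[1,0,0],"turn":0}
    - {"claw":0,"delta_pos":[1,0,0],"turn":0}

```text
clock: 23.05
eef_pos: [566.3, -206.7, 136.6]
tcp_rot: [-3.142, 0.0, -0.041]
contact_force: [-1.4, 0.2, 0.8]
opening: 0.002
grasp_force: 0.8
```

Request:
step_arm:
  motion:
    - {"claw":0,"delta_pos":[1,0,0],"turn":0}
    - {"claw":0,"delta_pos":[1,0,0],"turn":0}
    - {"claw":0,"delta_pos":[1,0,0],"turn":0}
    - {"claw":0,"delta_pos":[1,0,0],"turn":0}

```text
clock: 23.38
eef_pos: [566.6, -206.6, 136.3]
tcp_rot: [-3.141, 0.008, -0.041]
contact_force: [-19.1, -0.3, 13.9]
opening: 0.001
grasp_force: 9.7
```

The drawer has met its stop. I'll back away and check.

Request:
step_arm:
  motion:
    - {"claw":0,"delta_pos":[-4,0,0],"turn":0}
    - {"claw":0,"delta_pos":[-10,0,0],"turn":0}
    - {"claw":0,"delta_pos":[-25,0,0],"turn":0}
    - {"claw":0,"delta_pos":[-35,0,0],"turn":0}
    - {"claw":0,"delta_pos":[-35,0,-20],"turn":0}
    - {"claw":0,"delta_pos":[-35,0,-30],"turn":0}
    - {"claw":0,"delta_pos":[-20,0,-30],"turn":0}
    - {"claw":0,"delta_pos":[0,0,0],"turn":0}

```text
clock: 24.05
eef_pos: [408.1, -200.6, 218.1]
tcp_rot: [3.139, -0.005, -0.042]
contact_force: [1.3, -0.4, -0.1]
opening: -0.002
grasp_force: 0.0
```

```bash
python3 - <<'E'
from rig import *
from h import *
print(sense()["eef_pos"],sense()["contact_force"])
a=grab_frame("top");b=grab_frame("side")
cv2.imwrite("pics/v7.png",np.hstack([a["img"],b["img"]])[:,:,::-1][:, :])
cv2.imwrite("pics/v7.png",cv2.resize(np.vstack([a["img"],b["img"]]),(480,600))[:,:,::-1])
g=cv2.cvtColor(a["img"],cv2.COLOR_RGB2HSV);w=mask(a,(0,0,200),(179,40,255),(165,140,205,185));r=cv2.minAreaRect(big(w));print("jar",onz(a,*r[0],85))
E
```

```text
[ 408.10233868 -200.61170936  218.06359956] [ 1.28224105 -0.39695088 -0.13850417]
jar [590.89607049 400.35406585  85.        ]
```

View pics/v7.png

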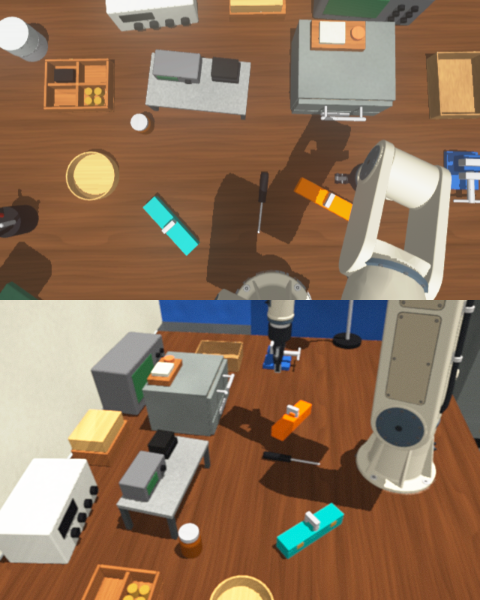

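The drawer is shut, with its bar at about (343,115) in the top view. The jar is at (139,122), where it was, and the robot touches nothing.

```bash
python3 -c "
from rig import *
print(sign_off())"
```

```text
the job is handed in; nothing more can be done
None
```

I drew the case out, set it down, lowered it by its handle flat into the front bay, slid the drawer gently shut and left the jar where it was; the job is handed in at about 24 s.

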